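# Find the dried-out capacitor by its weight

### The arm

A 6-joint arm with a two-finger parallel gripper is mounted at the origin on the work surface. World frame = base frame: x ahead of the robot, y to its left, z up, the work surface at z = 0. Lengths are in mm, angles in rad, forces in N, time in s.
With the tool pointing down it reaches from about 375 to 750 mm from the base axis. Payload 9 kg.
Tool frame: the origin (TCP) lies between the finger pads; the fingertips stand 11 mm ahead of it and the grasp point (between the pads) lies 8 mm behind it; z points along the fingers, y is the line along which they close (so a half turn about z gives the same grasp; the last joint's range is limited). The gripper opens to 85 mm and grips with 20 to 120 N. Pads are 22 mm wide; open, the fingers measure 114 mm over their backs; the gripper's body (76 mm by 85 mm) begins 54 mm behind the grasp point. The pads swing forward as they close: fully open they stand 13 mm farther back than shut.
Start: joints at [0.969, 0.104, 0.097, 1.564, 0, 1.353], TCP at [224.676, 556.381, 214.931] pointing down, gripper open.
Joint ranges: [-2.99, 2.99], [-0.84, 1.86], [-1.1, 1.16], [-1.84, 2.11], [-1.51, 1.56], [-3.14, 3.14]. Speed limits (rad/s): [2.22, 2.22, 2.57, 3.14, 3.14, 3.14].

### API

Orientations are given as [roll, pitch, yaw] about the fixed x, y, z axes, in that order (R = Rz(yaw) Ry(pitch) Rx(roll)).
In Python, from bench import ctrl gives the robot as it stands.
- The arm moves only by the tool arm_command, never from a script. Its argument "deltas" is a list of rows, each a list of 5 numbers: the finger opening in mm, from 0 to 85.4, then the shift along the tool's x, y, z each as a share of 0.3 m, from -1 to 1, then the turn about the tool's z as a share of pi/2 rad, from -1 to 1. In form: [[jaw, dx, dy, dz, twist], ...]. A call has 1 to 10 rows; each row shifts and turns the commanded pose from where the row before left it, along the tool's axes as they then stand; what a row does not reach is not made up. A row lasts 1/10 s, in which the tool goes at most 50 mm and 8.59 degrees, less where a joint would pass 70% of its speed; a pose out of reach is approached as far as the arm can. A call with a number of a shift or a turn outside -1 to 1 is refused whole. A call with a gripper value outside its range is refused whole. The fingers move at their own pace and stop on an object; the grip force is fixed at half the most. Time passes only in rows, so rows that do not move let the fingers close. It gives the time, the measured TCP pose, the force, the opening and the grip force at its end, in the units of the state.
- ctrl.observe(): the state, without advancing time (a new reading comes with each control period).
- ctrl.get_image(name): name is "scene" or "top" or "wrist"; returns (picture, depth): 420x560x3 uint8, red, green, blue; 420x560 float32, mm along the optical axis (not along the pixel's ray), 0 where there is no reading.
- ctrl.camera_params(name): a dict with "camera_matrix" (3x3 intrinsics, pixels), "k1" (the pictures are not rectified: a ray, as slopes to the right and down, at radius r is drawn at 1 + k1 r^2 times it, then the intrinsics apply), "rvec" (rotation vector, rad) and "tvec" (3), from world to camera coordinates, as OpenCV has them. Camera axes: x right, y down, z forward; pixel columns grow to the right and rows downward; lengths in mm; the calibration is good to about 2 mm. A picture is of the moment at which its call begins: read the wrist's pose just before it. camera_params takes no time and is no camera call; for the wrist camera it gives the pose at the moment of the call.
- ctrl.job_done(): hands the job in; it is judged then, once.
The state is a dict: "time": time; "joint_positions": joint angles; "dq": joint speeds; "tau": joint torques, N m; "eef_pos": TCP position; "eef_rot": TCP orientation; "force": force on the tool from outside, world axes, zero at the start; "ft_torque": the same for the moment, N m; "width": finger opening in mm; "grip_force": force on a finger pad.
Only numpy, scipy, OpenCV 4.12 (cv2) and the standard library are available. Lean on these libraries where they do the work, as an engineer would, in place of code of your own. Each camera call takes 0.05 s, during which the arm holds its last target. There are 200 camera calls.

### The job

One of the three look-alike capacitors in the sloping blue rack has dried out and is only about half as heavy as the others: feel which one by lifting them. Stand that one upright in the red reject tray, setting it down gently, with both good ones left or put back fully down in their own sleeves. Do not tip a capacitor over or disturb the multimeter, screwdriver and spool.

Things in the scene. Friction and masses are not known exactly. Their poses are not given: they have to be found in the camera images.
- cap_a: black can 54 mm in diameter, 115 mm tall, with a pale stripe and two brass terminals 7 mm tall on top. Origin: centre of its underside; z along its axis to the terminals. All three look alike: good ones weigh 0.36 to 0.44 kg, the one dried-out one, any of the three, 0.16 to 0.21 kg. A core inside may shift 1 to 2 mm. Starts in sleeve_a.
- cap_b: black can 54 mm in diameter, 115 mm tall, with a pale stripe and two brass terminals 7 mm tall on top. Origin: centre of its underside; z along its axis to the terminals. All three look alike: good ones weigh 0.36 to 0.44 kg, the one dried-out one, any of the three, 0.16 to 0.21 kg. A core inside may shift 1 to 2 mm. Starts in sleeve_b.
- cap_c: black can 54 mm in diameter, 115 mm tall, with a pale stripe and two brass terminals 7 mm tall on top. Origin: centre of its underside; z along its axis to the terminals. All three look alike: good ones weigh 0.36 to 0.44 kg, the one dried-out one, any of the three, 0.16 to 0.21 kg. A core inside may shift 1 to 2 mm. Starts in sleeve_c.
- rack: blue sheet-steel rack fixed to the bench, base 150 x 330 mm, with three open square sleeves in a row along its y axis, 104 mm apart. Each is 64 mm square inside, 50 mm deep, wall 3 mm, and leans 30 degrees: in the rack's frame its axis points up along (-0.5, 0, 0.866), the mouth leaning to -x, which faces roughly to the robot's left. Origin: centre of the base's underside, z up.
- sleeve_a (a point): where the underside centre of a fully seated can lies in the rack's +y end sleeve. A seated can rests by its weight on the sleeve floor and against its lower wall (on the rack's -x side), with 10 mm of play away from that wall and 5 mm to each side; its upper 65 mm stand out of the sleeve.
- sleeve_b (a point): where the underside centre of a fully seated can lies in the rack's middle sleeve. A seated can rests by its weight on the sleeve floor and against its lower wall (on the rack's -x side), with 10 mm of play away from that wall and 5 mm to each side; its upper 65 mm stand out of the sleeve.
- sleeve_c (a point): where the underside centre of a fully seated can lies in the rack's -y end sleeve. A seated can rests by its weight on the sleeve floor and against its lower wall (on the rack's -x side), with 10 mm of play away from that wall and 5 mm to each side; its upper 65 mm stand out of the sleeve.
- tray: red open reject tray fixed to the bench, 160 x 160 mm outside, 35 mm high, walls and floor 4 mm thick (inner floor 4 mm above the bench). Origin: centre of its underside.
- multimeter: yellow multimeter lying on the bench, 185 x 90 x 36 mm (42 mm at the dial), leave alone. Origin: centre of its underside, x along its length.
- screwdriver: blue-handled screwdriver lying on the bench, 190 mm long, leave alone; about 26 mm high, long axis x. Origin: underside, mid-length.
- spool: grey metal solder-wire spool standing on the bench, 60 mm in diameter, 50 mm high, leave alone. Origin: centre of its underside.

How it is judged (in metres and radians):
At the end, for the whole second after the job is handed in: The dried-out can (under 2.75 N on the tray) stands upright within 0.1 rad on the tray floor, axis within 62 mm of the tray centre along both tray axes; both good cans lie within 18 mm of their own sleeve's resting point, leaning 20 to 43 degrees; all at rest (((x of cap_a in the frame of tray between -0.062 and 0.062 m and y of cap_a in the frame of tray between -0.062 and 0.062 m and z of cap_a in the frame of tray below 0.012 m and angle between cap_a's own z axis and vertical below 0.1 rad and contact force between cap_a and tray between 0.8 and 2.75 N and distance between cap_b and sleeve_b below 0.018 m and angle between the z axis of cap_b and the z axis of rack, either way round between 0.35 and 0.75 rad and distance between cap_c and sleeve_c below 0.018 m and angle between the z axis of cap_c and the z axis of rack, either way round between 0.35 and 0.75 rad) or (x of cap_b in the frame of tray between -0.062 and 0.062 m and y of cap_b in the frame of tray between -0.062 and 0.062 m and z of cap_b in the frame of tray below 0.012 m and angle between cap_b's own z axis and vertical below 0.1 rad and contact force between cap_b and tray between 0.8 and 2.75 N and distance between cap_a and sleeve_a below 0.018 m and angle between the z axis of cap_a and the z axis of rack, either way round between 0.35 and 0.75 rad and distance between cap_c and sleeve_c below 0.018 m and angle between the z axis of cap_c and the z axis of rack, either way round between 0.35 and 0.75 rad) or (x of cap_c in the frame of tray between -0.062 and 0.062 m and y of cap_c in the frame of tray between -0.062 and 0.062 m and z of cap_c in the frame of tray below 0.012 m and angle between cap_c's own z axis and vertical below 0.1 rad and contact force between cap_c and tray between 0.8 and 2.75 N and distance between cap_a and sleeve_a below 0.018 m and angle between the z axis of cap_a and the z axis of rack, either way round between 0.35 and 0.75 rad and distance between cap_b and sleeve_b below 0.018 m and angle between the z axis of cap_b and the z axis of rack, either way round between 0.35 and 0.75 rad)) and linear speed of each of cap_a, cap_b, cap_c below 0.02 m/s); the robot touches nothing.
It fails at once if a capacitor is dropped or banged onto the tray floor (it moves faster than 0.35 m/s within 25 mm of the floor, as after a fall of over 6 mm) ((linear speed of cap_a above 0.35 m/s and z of cap_a in the frame of tray below 0.029 m and x of cap_a in the frame of tray between -0.08 and 0.08 m and y of cap_a in the frame of tray between -0.08 and 0.08 m) or (linear speed of cap_b above 0.35 m/s and z of cap_b in the frame of tray below 0.029 m and x of cap_b in the frame of tray between -0.08 and 0.08 m and y of cap_b in the frame of tray between -0.08 and 0.08 m) or (linear speed of cap_c above 0.35 m/s and z of cap_c in the frame of tray below 0.029 m and x of cap_c in the frame of tray between -0.08 and 0.08 m and y of cap_c in the frame of tray between -0.08 and 0.08 m)).
It fails at once if a capacitor is pressed on the tray with more than 80 N (contact force between any of cap_a, cap_b, cap_c and tray above 80 N).
It fails at once if a capacitor is tipped over (leans more than 63 degrees) (angle between any of cap_a, cap_b, cap_c's own z axis and vertical above 1.1 rad).
It fails at once if the multimeter, screwdriver or spool is moved by more than 20 mm (distance of any of multimeter, screwdriver, spool from where it was at the start of the episode above 0.02 m).
It also fails if it takes over 56 s, if anything falls off the work surface, if the arm or the gripper's body presses on something with over 40 N, if the wrist force passes 120 N, or if a joint passes its speed limit or range.

## Working session

There is one attempt and no reset: what is moved stays moved. The work goes in short steps, Python scripts to look and compute and a tool call to move; the robot and the scene stay as the last step left them, time stands still between calls to the robot, and variables do not carry over. Pictures are saved under pics/ and viewed, at most 10 in all, crops included, and the job is handed in when it is done.

Besides the shell and the picture viewer there is one more tool, called after ">>>" as name(argument=value, ...) on one line, values as JSON. arm_command: Moves the arm, as the interface text tells. Shift numbers are shares of 0.3 m and turn numbers shares of pi/2 rad, none past 1 either way. Its arguments: {"type":"object","properties":{"deltas":{"type":"array"}},"required":["deltas"]}

```bash
mkdir -p pics; ls; cat > h.py <<'E'
import numpy as np, cv2
from bench import ctrl
def cam(n):
    p=ctrl.camera_params(n); return np.array(p["camera_matrix"],float),p["k1"],cv2.Rodrigues(np.array(p["rvec"],float))[0],np.array(p["tvec"],float).ravel()
def rays(c,uv):
    K,k1,R,t=c; uv=np.atleast_2d(uv).astype(float)
    d=cv2.undistortPoints(uv.reshape(-1,1,2),K,np.array([k1,0,0,0.])).reshape(-1,2)
    return -R.T@t, np.c_[d,np.ones(len(d))]
def pts(c,uv,depth):
    o,d=rays(c,uv); return o+(d*np.asarray(depth).reshape(-1,1))@c[2]
def plane(c,uv,z):
    o,d=rays(c,uv); w=d@c[2]; return o+w*((z-o[2])/w[:,2])[:,None]
def grab(n):
    c=cam(n); im,dp=ctrl.get_image(n); return c,np.array(im),np.array(dp)
E
python3 - <<'E'
from h import *
for n in("top","scene","wrist"):
    c,im,dp=grab(n); cv2.imwrite(f"pics/{n}0.png",im[:,:,::-1]); np.savez(f"pics/{n}0.npz",im=im,dp=dp)
    print(n,-c[2].T@c[3],c[1],(dp>0).mean())
s=ctrl.observe(); print(s)
E
```

```text
pics
top [ 406.53726589  -93.31212187 1358.41343907] 0.03342856868348262 0.9957312925170068
scene [1145.82246033  238.30778724  727.61158026] 0.020123181626606125 0.9960246598639456
wrist [155.82418921 585.57233229 373.69982037] -0.09568884886464615 0.9961394557823129
{'time': 0.15, 'joint_positions': array([9.69303637e-01, 1.04579592e-01, 9.66682284e-02, 1.56388914e+00,
       8.74649984e-06, 1.35309766e+00]), 'dq': array([ 4.96361530e-04, -6.16170118e-04,  1.93011538e-05,  1.43887712e-03,
        1.22043957e-03, -1.49382986e-03]), 'tau': array([ 4.26110681e-03, -5.57357204e+01,  5.04006636e+01,  1.25709453e-02,
       -2.56062149e-04, -1.13472598e-05]), 'eef_pos': array([224.50300493, 556.13758529, 214.30191686]), 'eef_rot': array([-3.14061407e+00, -2.25425778e-04,  2.75779852e+00]), 'force': array([ 0.60069747, -0.13059871, -0.61648973]), 'ft_torque': array([ 0.02591544,  0.01814723, -0.00933508]), 'grip_force': 0.0, 'width': 85.2506911761163}
```

View pics/top0.png

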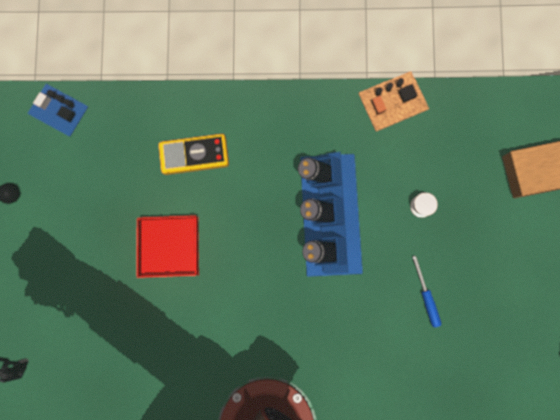

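View pics/scene0.png

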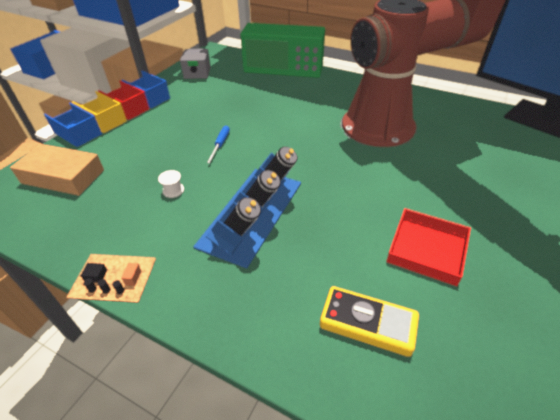

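```bash
python3 - <<'E'
from h import *
for n in ("top","scene"):
    c=cam(n); d=np.load(f"pics/{n}0.npz"); im,dp=d["im"],d["dp"]
    hsv=cv2.cvtColor(im,cv2.COLOR_RGB2HSV)
    v,u=np.mgrid[0:420,0:560]; P=pts(c,np.c_[u.ravel(),v.ravel()],dp.ravel()).reshape(420,560,3)
    red=((hsv[...,0]<6)|(hsv[...,0]>174))&(hsv[...,1]>180)&(hsv[...,2]>80)&(P[...,2]<60)&(P[...,2]>-20)&(P[...,1]>0)&(P[...,0]>200)
    cs=max(cv2.findContours(red.astype(np.uint8),0,1)[0],key=cv2.contourArea)
    q=P[red]; 
    if n=="top":
        w=plane(c,cs.reshape(-1,2),35)[:,:2].astype(np.float32); print(n,"tray",cv2.minAreaRect(w))
    print("tray z",np.percentile(q[:,2],[5,50,95]))
    reg=(P[...,0]>250)&(P[...,0]<750)&(P[...,1]<0)&(P[...,1]>-330)&(P[...,2]>15)
    blue=(hsv[...,0]>100)&(hsv[...,0]<125)&(hsv[...,1]>150)
    b=blue&(P[...,0]>250)&(P[...,0]<750)&(P[...,1]<30)&(P[...,1]>-330)
    l=cv2.connectedComponentsWithStats(b.astype(np.uint8)); k=1+l[2][1:,4].argmax(); w=P[l[1]==k]
    print("rack zs",np.percentile(w[:,2],[1,10,50,90,99]), "all",cv2.minAreaRect(w[:,:2].astype(np.float32)))
    low=w[w[:,2]<14]; print("low",low.shape, cv2.minAreaRect(low[:,:2].astype(np.float32)), np.median(low[:,2]))
    g=(hsv[...,1]<70)&reg&(P[...,2]>80)
    m=cv2.connectedComponentsWithStats(g.astype(np.uint8))
    for i in range(1,m[0]):
        if m[2][i,4]>40: q=P[m[1]==i]; print("grey",m[2][i],m[3][i],q.mean(0),q[:,2].min(),q[:,2].max())
E
```

```text
top tray ((470.8587341308594, 266.2572021484375), (159.0851287841797, 161.87115478515625), 2.118907928466797)
tray z [-0.20974456  4.8635486  34.53744746]
rack zs [  2.37019858   5.61959659  11.50341003  88.1696562  106.56432856] all ((557.4086303710938, -166.44969177246094), (326.6121826171875, 160.64022827148438), 2.760993480682373)
low (1981, 3) ((557.7108764648438, -173.1946563720703), (326.6228332519531, 147.01148986816406), 2.7853269577026367) 8.228251572482577
grey [298 158  33  24 528] [314.60037879 170.17992424] [ 654.08729401 -127.18789865  134.69885488] 80.01550452008541 1358.413439067303
grey [300 199  33  23 526] [316.88593156 210.54752852] [ 552.13720321 -132.19889744  135.12035135] 80.58816735710207 1358.413439067303
grey [302 241  34  22 530] [319.16037736 251.53207547] [ 450.31601819 -136.75935088  144.97995561] 80.50911193722709 1358.413439067303
tray z [ 2.68621673  5.50483513 34.27483945]
rack zs [  5.73312026   7.35216112  10.18956596 104.83003077 108.22067196] all ((566.759521484375, -204.79498291015625), (320.0792541503906, 80.01058959960938), 3.6378109455108643)
low (312, 3) ((571.399658203125, -239.80445861816406), (321.9851379394531, 45.7152099609375), 10.797216415405273) 8.657880778934782
grey [ 225  146   73   86 1830] [260.81530055 190.78251366] [ 582.66606938 -119.39138729  126.01724512] 80.0854443944088 157.22879388801005
```

View pics/wrist0.png

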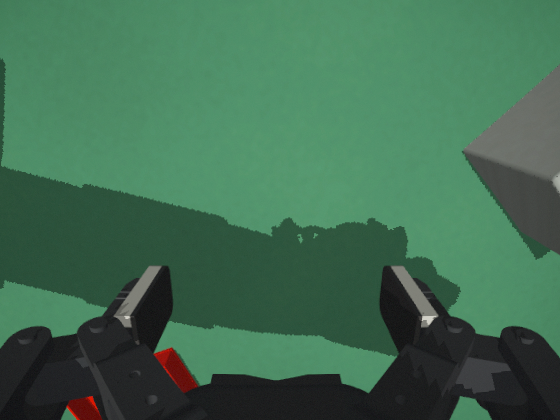

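```bash
python3 - <<'E'
from h import *
th=np.radians(2.73); ry=np.array([np.cos(th),np.sin(th),0]); rx=np.array([np.sin(th),-np.cos(th),0])
a=-.5*rx+np.array([0,0,.866]); n=.866*rx+np.array([0,0,.5])
for nm in("top","scene"):
    c=cam(nm); d=np.load(f"pics/{nm}0.npz"); dp=d["dp"]; v,u=np.mgrid[0:420,0:560]
    P=pts(c,np.c_[u.ravel(),v.ravel()],dp.ravel())
    for g in(a*0+[654,-127,0],[552,-132,0],[450,-137,0]):
        q=P[(np.abs((P-g)@ry)<42)&(np.abs((P-g)@rx)<70)&(P[:,2]>60)&(P[:,2]<200)]
        s=q@a; h,e=np.histogram(s,np.arange(0,140,2)); k=[ (int(x),int(y)) for x,y in zip(e,h) if y>12]
        hi=q[s>np.percentile(s,99.5)-9-4]; s2=hi@a
        rect=cv2.minEnclosingCircle(np.c_[hi@ry,hi@n].astype(np.float32))
        hp=hi.mean(0); z=np.median(s2)
        ctr=rect[0][0]*ry+rect[0][1]*n+z*a
        print(nm,"center",ctr.round(1),"rad",rect[1],"mean",hp.round(1),"s",z,len(hi),np.percentile(s,99.5))
        print(k[-8:])
E
```

```text
top center [ 656.7 -106.5  142.7] rad 28.132272720336914 mean [ 657.4 -107.4  144. ] s 54.797281693167996 309 63.3774619703547
[(46, 15), (48, 14), (50, 33), (52, 76), (54, 101), (56, 47), (58, 25), (60, 16)]
top center [ 553.6 -111.8  143. ] rad 27.356868743896484 mean [ 553.4 -112.4  144. ] s 54.79849557106839 317 63.9709568707449
[(46, 13), (50, 44), (52, 89), (54, 89), (56, 54), (58, 13), (60, 14), (62, 16)]
top center [ 450.5 -116.7  142.7] rad 27.433271408081055 mean [ 450.3 -117.9  144.2] s 54.59859536666261 310 63.69260021860886
[(48, 23), (50, 45), (52, 90), (54, 94), (56, 43), (58, 19), (60, 19)]
scene center [ 661.3 -103.9  142.7] rad 28.461048126220703 mean [ 664.3 -104.5  143.5] s 55.919029191301036 411 63.78054324717105
[(48, 15), (50, 17), (52, 39), (54, 168), (56, 134), (58, 13), (60, 17), (62, 23)]
scene center [ 557.  -109.9  143.9] rad 27.898881912231445 mean [ 560.2 -109.7  144.6] s 56.48377407556023 308 64.65040782261305
[(46, 21), (48, 16), (50, 17), (52, 20), (54, 97), (56, 118), (58, 34), (62, 22)]
scene center [ 453.  -116.   144.2] rad 28.049663543701172 mean [ 457.1 -115.2  144.4] s 56.20479806744192 259 63.930389049806394
[(30, 16), (38, 13), (44, 13), (48, 15), (52, 28), (54, 81), (56, 96), (62, 23)]
```

>>> arm_command(deltas=[[85,0,0,0,0.0907],[85,0,0,0,0.0907],[85,0,0,0,0.0907],[85,0,0,0,0.0907],[85,0,0,0,0.0907],[85,0,0,0,0.0907],[85,0,0,0,0.0907],[85,0,0,0,0.0907]])

```text
time: 0.95
eef_pos: [224.6, 556.2, 214.6]
eef_rot: [-3.141, 0.0, 1.612]
force: [-0.2, -0.1, 0.1]
width: 84.9
grip_force: 0.0
```

```bash
cat >> h.py <<'E'
from scipy.spatial.transform import Rotation as Ro
def to(p,yaw=np.pi/2+np.radians(2.73)):
    s=ctrl.observe(); R=Ro.from_euler("xyz",s["eef_rot"])
    y=R.as_matrix(); cy=np.arctan2(y[1,0],y[0,0])
    print("t",round(s["time"],2),"pos",s["eef_pos"].round(1),"yaw",round(cy,3),"twist share",round((cy-yaw)/(np.pi/2),4),"F",np.round(s["force"],2),"M",np.round(s["ft_torque"],3),"w",round(s["width"],1),"grip",round(s["grip_force"],1),"j",np.round(s["joint_positions"],2))
    if p is not None: print("tool-frame share total:",(R.inv().apply(np.array(p)-s["eef_pos"])/300).round(4))
E
python3 -c "
from h import *
to([471,266,214]); to([452,-130,200])"
```

```text
t 0.95 pos [224.6 556.2 214.6] yaw 1.612 twist share -0.004 F [-0.24 -0.05  0.08] M [-0.042 -0.045  0.067] w 84.9 grip 0.0 j [ 0.97  0.1   0.1   1.56 -0.    2.5 ]
tool-frame share total: [-1.0005  0.7807  0.0022]
t 0.95 pos [224.6 556.2 214.6] yaw 1.612 twist share -0.004 F [-0.24 -0.05  0.08] M [-0.042 -0.045  0.067] w 84.9 grip 0.0 j [ 0.97  0.1   0.1   1.56 -0.    2.5 ]
tool-frame share total: [-2.3168  0.6629  0.0494]
```

>>> arm_command(deltas=[[85,-0.1,0.078,0,-0.0004],[85,-0.1,0.078,0,-0.0004],[85,-0.1,0.078,0,-0.0004],[85,-0.1,0.078,0,-0.0004],[85,-0.1,0.078,0,-0.0004],[85,-0.1,0.078,0,-0.0004],[85,-0.1,0.078,0,-0.0004],[85,-0.1,0.078,0,-0.0004],[85,-0.1,0.078,0,-0.0004],[85,-0.1,0.078,0,-0.0004]])

```text
time: 1.95
eef_pos: [474.1, 267.1, 214.7]
eef_rot: [-3.141, -0.0, 1.624]
force: [0.9, 0.3, -0.1]
width: 85.0
grip_force: 0.0
```

>>> arm_command(deltas=[[85,-0.13,-0.012,0.005,0],[85,-0.13,-0.012,0.005,0],[85,-0.13,-0.012,0.005,0],[85,-0.13,-0.012,0.005,0],[85,-0.13,-0.012,0.005,0],[85,-0.13,-0.012,0.005,0],[85,-0.13,-0.012,0.005,0],[85,-0.13,-0.012,0.005,0],[85,-0.13,-0.012,0.005,0],[85,0,0,0,0]])

```text
time: 2.95
eef_pos: [459.3, -87.5, 200.7]
eef_rot: [-3.141, 0.001, 1.62]
force: [-0.9, 0.9, -0.5]
width: 84.8
grip_force: 0.0
```

```bash
python3 - <<'E'
from h import *
to([452,-130,112])
c,im,dp=grab("wrist"); cv2.imwrite("pics/w1.png",im[:,:,::-1]); np.savez("pics/w1.npz",im=im,dp=dp)
th=np.radians(2.73); ry=np.array([np.cos(th),np.sin(th),0]); rx=np.array([np.sin(th),-np.cos(th),0])
a=-.5*rx+np.array([0,0,.866]); n=.866*rx+np.array([0,0,.5])
v,u=np.mgrid[0:420,0:560]; P=pts(c,np.c_[u.ravel(),v.ravel()],dp.ravel())
for g in([658,-106,0],[555,-111,0],[451.5,-116.5,0]):
    q=P[(np.abs((P-g)@ry)<40)&(np.abs((P-g)@rx)<50)&(P[:,2]>60)&(P[:,2]<170)]
    if len(q)<200: continue
    s=q@a; h,e=np.histogram(s,np.arange(0,140,2)); s0=e[h.argmax()]+1
    hi=q[np.abs(s-s0)<5]; r=cv2.minEnclosingCircle(np.c_[hi@ry,hi@n].astype(np.float32))
    print("top centre",(r[0][0]*ry+r[0][1]*n+np.median(hi@a)*a).round(1),r[1],len(hi))
E
```

```text
t 2.95 pos [459.3 -87.5 200.7] yaw 1.62 twist share 0.0008 F [-0.93  0.86 -0.52] M [0.03  0.034 0.028] w 84.8 grip 0.0 j [-0.47 -0.31 -0.31  1.56 -0.    1.05]
tool-frame share total: [-0.1401 -0.031   0.2959]
top centre [ 659.  -103.1  142.1] 26.572235107421875 2068
top centre [ 556.7 -108.3  142.2] 27.036623001098633 3519
top centre [ 453.  -113.6  142.3] 27.057954788208008 4522
```

View pics/w1.png

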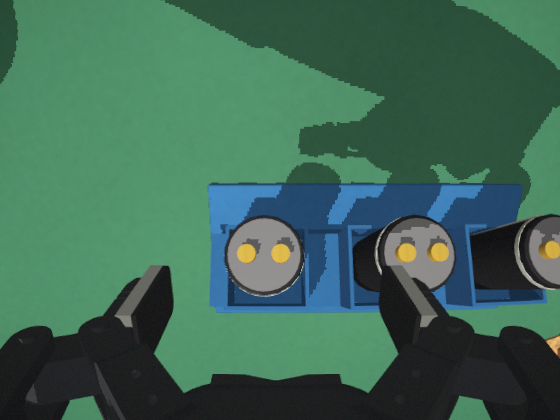

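>>> arm_command(deltas=[[85,-0.069,-0.0145,0,0],[85,-0.069,-0.0145,0,0],[85,0,0,0.05,0],[85,0,0,0.07,0],[85,0,0,0.07,0],[85,0,0,0.06,0],[85,0,0,0.046,0],[85,0,0,0,0],[85,0,0,0,0]])

```text
time: 3.9
eef_pos: [453.4, -125.0, 112.8]
eef_rot: [3.142, -0.0, 1.625]
force: [-0.5, -0.6, 0.4]
width: 84.8
grip_force: 0.0
```

```bash
python3 -c "
from h import *
to([453,-129,112])"
```

```text
t 3.9 pos [ 453.4 -125.   112.8] yaw 1.625 twist share 0.0041 F [-0.46 -0.58  0.38] M [ 0.007 -0.022  0.004] w 84.8 grip 0.0 j [-0.55 -0.3  -0.46  1.4   0.    0.97]
tool-frame share total: [-0.0132 -0.0021  0.0026]
```

>>> arm_command(deltas=[[85,-0.013,-0.002,0.002,0],[52,0,0,0,0],[50,0,0,0,0],[50,0,0,0,0],[50,0,0,0,0],[50,0,0,0,0],[50,0,0,0,0],[50,0,0,0,0]])

```text
time: 4.7
eef_pos: [453.4, -129.8, 113.1]
eef_rot: [3.14, 0.001, 1.624]
force: [-1.1, -0.5, 6.6]
width: 51.6
grip_force: 61.8
```

```bash
python3 -c "
from h import *
to(None)"
```

```text
t 4.7 pos [ 453.4 -129.8  113.1] yaw 1.624 twist share 0.0036 F [-1.14 -0.49  6.59] M [ 0.15   0.374 -0.087] w 51.6 grip 61.8 j [-0.56 -0.29 -0.46  1.4   0.    0.96]
```

>>> arm_command(deltas=[[50,0,0,-0.01,0],[50,0,0,-0.014,0],[50,0,0,-0.012,0],[50,0,0,0,0],[50,0,0,0,0],[50,0,0,0,0]])

```text
time: 5.3
eef_pos: [452.8, -129.4, 122.5]
eef_rot: [-3.141, -0.0, 1.624]
force: [-0.7, -0.2, -4.0]
width: 51.3
grip_force: 63.1
```

>>> arm_command(deltas=[[50,0,0,0,0]])

```text
time: 5.4
eef_pos: [452.8, -129.4, 122.6]
eef_rot: [-3.141, -0.0, 1.624]
force: [-0.2, 0.2, -3.1]
width: 51.2
grip_force: 63.1
```

>>> arm_command(deltas=[[50,0,0,0,0]])

```text
time: 5.5
eef_pos: [452.9, -129.5, 122.6]
eef_rot: [-3.141, -0.0, 1.624]
force: [-0.1, 0.8, -3.8]
width: 51.3
grip_force: 63.1
```

```bash
python3 -c "
from h import *
to(None)"
```

```text
t 5.5 pos [ 452.9 -129.5  122.6] yaw 1.624 twist share 0.0037 F [-0.09  0.78 -3.77] M [ 0.037 -0.015  0.026] w 51.3 grip 63.1 j [-0.56 -0.3  -0.45  1.42  0.    0.96]
```

>>> arm_command(deltas=[[50,0,0,0.012,0],[50,0,0,0.012,0],[50,0,0,0.009,0],[50,0,0,0,0],[50,0,0,0,0],[60,0,0,0,0],[75,0,0,0,0],[85,0,0,0,0],[85,0,0,0,0]])

```text
time: 6.4
eef_pos: [453.0, -129.5, 112.9]
eef_rot: [3.141, -0.0, 1.624]
force: [-0.4, -0.1, 0.1]
width: 85.2
grip_force: 0.0
```

>>> arm_command(deltas=[[85,0,0,-0.05,0],[85,0,0,-0.1,0],[85,0,0,-0.1,0],[85,0,0.1,0,0],[85,0,0.126,0,0],[85,0,0.12,0,0],[85,0,0,0,0],[85,0,0,0,0]])

```text
time: 7.2
eef_pos: [556.7, -123.7, 188.1]
eef_rot: [-3.141, -0.0, 1.625]
force: [-0.6, 0.7, -0.1]
width: 84.9
grip_force: 0.0
```

```bash
python3 - <<'E'
from h import *
to([556.6,-124,112.5])
c,im,dp=grab("wrist"); cv2.imwrite("pics/w2.png",im[:,:,::-1])
th=np.radians(2.73); ry=np.array([np.cos(th),np.sin(th),0]); rx=np.array([np.sin(th),-np.cos(th),0])
a=-.5*rx+np.array([0,0,.866]); n=.866*rx+np.array([0,0,.5])
v,u=np.mgrid[0:420,0:560]; P=pts(c,np.c_[u.ravel(),v.ravel()],dp.ravel())
for g in([658,-106,0],[555,-111,0],[451.5,-116.5,0]):
    q=P[(np.abs((P-g)@ry)<40)&(np.abs((P-g)@rx)<50)&(P[:,2]>60)&(P[:,2]<170)]
    if len(q)<200: continue
    s=q@a; h,e=np.histogram(s,np.arange(0,140,2)); s0=e[h.argmax()]+1
    hi=q[np.abs(s-s0)<5]; r=cv2.minEnclosingCircle(np.c_[hi@ry,hi@n].astype(np.float32))
    print("top centre",(r[0][0]*ry+r[0][1]*n+np.median(hi@a)*a).round(1),r[1],len(hi))
E
```

```text
t 7.2 pos [ 556.7 -123.7  188.1] yaw 1.625 twist share 0.0042 F [-0.58  0.7  -0.09] M [-0.005  0.073  0.026] w 84.9 grip 0.0 j [-0.45  0.01 -0.05  1.51 -0.    1.07]
tool-frame share total: [-9.000e-04 -1.000e-04  2.519e-01]
top centre [ 660.9 -103.3  142.5] 27.43753433227539 5025
top centre [ 557.1 -108.3  142.3] 27.00986099243164 5412
top centre [ 453.4 -113.9  142.4] 27.413915634155273 5053
```

>>> arm_command(deltas=[[85,0,0,0.06,0],[85,0,0,0.08,0],[85,0,0,0.07,0],[85,0,0,0.042,0],[60,0,0,0,0],[50,0,0,0,0],[50,0,0,0,0],[50,0,0,0,0],[50,0,0,0,0],[50,0,0,0,0]])

```text
time: 8.25
eef_pos: [557.3, -124.3, 114.4]
eef_rot: [3.139, 0.001, 1.624]
force: [-2.5, 0.5, 7.1]
width: 51.2
grip_force: 62.3
```

>>> arm_command(deltas=[[50,0,0,-0.01,0],[50,0,0,-0.014,0],[50,0,0,-0.012,0],[50,0,0,0,0],[50,0,0,0,0],[50,0,0,0,0]])

```text
time: 8.85
eef_pos: [556.5, -123.9, 122.9]
eef_rot: [-3.141, -0.0, 1.624]
force: [-0.2, -0.1, -0.9]
width: 51.1
grip_force: 62.7
```

>>> arm_command(deltas=[[50,0,0,0,0]])

```text
time: 8.95
eef_pos: [556.5, -123.9, 122.8]
eef_rot: [-3.141, -0.0, 1.624]
force: [-0.3, 0.4, -2.4]
width: 51.2
grip_force: 62.7
```

>>> arm_command(deltas=[[50,0,0,0,0]])

```text
time: 9.05
eef_pos: [556.5, -123.9, 122.9]
eef_rot: [-3.141, -0.0, 1.624]
force: [0.7, -0.4, -2.3]
width: 51.6
grip_force: 62.7
```

>>> arm_command(deltas=[[50,0.01,0,-0.0173,0],[50,0.03,0,-0.052,0],[50,0.03,0,-0.052,0],[50,0.03,0,-0.052,0],[50,0,0,0,0],[50,0,0,0,0],[50,0,0,0,0]])

```text
time: 9.75
eef_pos: [554.8, -94.0, 174.5]
eef_rot: [-3.141, -0.0, 1.624]
force: [-0.2, -0.5, -3.1]
width: 51.5
grip_force: 63.0
```

>>> arm_command(deltas=[[50,0,0,0,0]])

```text
time: 9.85
eef_pos: [554.6, -94.1, 174.2]
eef_rot: [-3.14, -0.001, 1.624]
force: [-0.7, -0.2, -1.3]
width: 51.1
grip_force: 63.0
```

>>> arm_command(deltas=[[50,0,0,0,0]])

```text
time: 9.95
eef_pos: [554.7, -94.1, 174.4]
eef_rot: [-3.141, -0.001, 1.624]
force: [0.5, -0.2, -2.0]
width: 51.3
grip_force: 63.0
```

>>> arm_command(deltas=[[50,0,0,0,0]])

```text
time: 10.05
eef_pos: [554.8, -94.1, 174.6]
eef_rot: [-3.141, -0.0, 1.624]
force: [-0.1, 0.6, -3.4]
width: 51.1
grip_force: 63.0
```

```bash
python3 - <<'E'
from h import *
to([475,266,214])
c,im,dp=grab("scene"); cv2.imwrite("pics/s2.png",im[:,:,::-1])
to(None)
E
```

```text
t 10.05 pos [554.8 -94.1 174.6] yaw 1.624 twist share 0.0035 F [-0.05  0.6  -3.45] M [ 0.085  0.012 -0.004] w 51.1 grip 63.0 j [-0.4  -0.01 -0.1   1.49  0.    1.12]
tool-frame share total: [ 1.2128 -0.2018 -0.1306]
t 10.1 pos [554.8 -94.1 174.8] yaw 1.624 twist share 0.0036 F [ 0.46  0.6  -1.72] M [-0.009 -0.01  -0.013] w 51.4 grip 63.0 j [-0.4  -0.01 -0.1   1.49  0.    1.12]
```

View pics/s2.png

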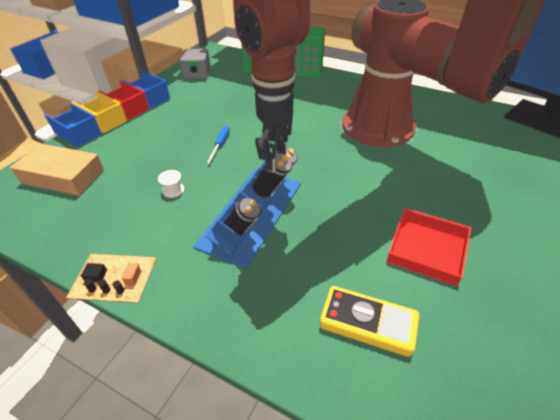

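```bash
python3 - <<'E'
from h import *
f=[]
for i in range(24):
    ctrl.get_image("wrist"); f.append(ctrl.observe()["force"][2])
print(np.mean(f),np.std(f)/24**.5,np.round(f,1)); to(None)
E
```

```text
-1.940743436138683 0.10150519467369029 [-2.1 -2.2 -1.1 -2.2 -2.4 -0.7 -2.1 -1.4 -2.6 -1.7 -2.6 -2.3 -1.4 -1.5
 -1.9 -1.7 -1.3 -2.3 -2.2 -1.5 -2.3 -2.  -2.1 -2.7]
t 11.3 pos [555.  -94.  175.1] yaw 1.624 twist share 0.0037 F [ 0.24  0.41 -2.66] M [ 0.035  0.004 -0.037] w 51.4 grip 63.0 j [-0.4  -0.01 -0.1   1.49  0.    1.12]
```

>>> arm_command(deltas=[[50,0.01,0,-0.05,0],[50,0.02,0,-0.083,0],[50,0,0,0,0]])

```text
time: 11.6
eef_pos: [556.0, -85.0, 219.5]
eef_rot: [3.136, 0.002, 1.625]
force: [-0.0, 0.2, -1.7]
width: 51.5
grip_force: 63.1
```

>>> arm_command(deltas=[[50,0.06,-0.01,0,0],[50,0.12,-0.02,0,0],[50,0.12,-0.02,0,0],[50,0.12,-0.02,0,0],[50,0.12,-0.02,0,0],[50,0.12,-0.02,0,0],[50,0.12,-0.02,0,0],[50,0.12,-0.02,0,0],[50,0.12,-0.02,0,0],[50,0.12,-0.02,0,0]])

```text
time: 12.6
eef_pos: [478.0, 255.3, 214.5]
eef_rot: [-3.141, -0.0, 1.625]
force: [1.4, -0.2, -1.7]
width: 51.0
grip_force: 63.1
```

```bash
python3 - <<'E'
from h import *
to([471,292,110])
E
```

```text
t 12.6 pos [478.  255.3 214.5] yaw 1.625 twist share 0.0039 F [ 1.41 -0.24 -1.7 ] M [ 0.036 -0.076  0.009] w 51.0 grip 63.1 j [ 0.25 -0.07 -0.08  1.56  0.    1.77]
tool-frame share total: [ 0.1234 -0.0165  0.3482]
```

>>> arm_command(deltas=[[50,0.06,-0.008,0,0],[50,0.063,-0.008,0.05,0],[50,0,0,0.1,0],[50,0,0,0.1,0],[50,0,0,0.06,0],[50,0,0,0.02,0],[50,0,0,0,0],[50,0,0,0,0]])

```text
time: 13.4
eef_pos: [472.9, 290.3, 117.1]
eef_rot: [3.14, -0.0, 1.624]
force: [-0.3, 0.6, -1.9]
width: 51.1
grip_force: 63.2
```

```bash
python3 - <<'E'
from h import *
to([471,292,90])
c,im,dp=grab("scene"); cv2.imwrite("pics/s3.png",cv2.resize(im[150:320,330:530,::-1],None,fx=3,fy=3))
hsv=cv2.cvtColor(im,cv2.COLOR_RGB2HSV)
E
```

```text
t 13.4 pos [472.9 290.3 117.1] yaw 1.624 twist share 0.0038 F [-0.34  0.57 -1.89] M [-0.014  0.03  -0.018] w 51.1 grip 63.2 j [ 0.31 -0.03 -0.22  1.38  0.    1.83]
tool-frame share total: [ 0.0059 -0.006   0.0903]
```

View pics/s3.png

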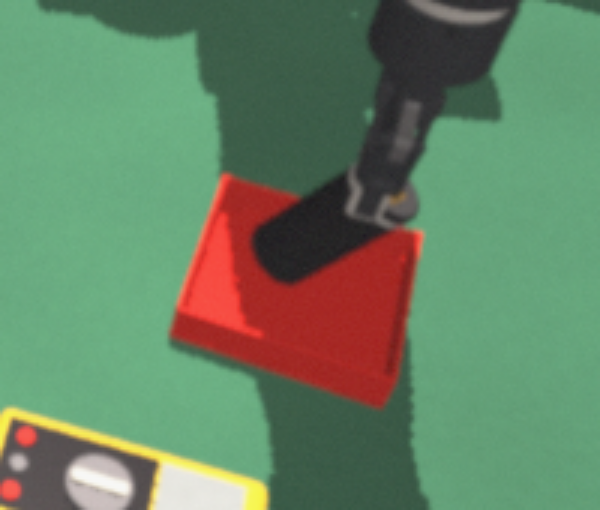

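>>> arm_command(deltas=[[50,0,0,0.03,0],[50,0,0,0.03,0],[50,0,0,0.01,0],[50,0,0,0,0],[50,0,0,0,0]])

```text
time: 13.95
eef_pos: [472.5, 290.0, 95.0]
eef_rot: [-3.141, -0.0, 1.624]
force: [-0.1, -0.4, -1.8]
width: 51.4
grip_force: 63.2
```

>>> arm_command(deltas=[[50,0,0,0.008,0],[50,0,0,0.008,0],[50,0,0,0,0]])

```text
time: 14.25
eef_pos: [472.4, 290.0, 89.9]
eef_rot: [-3.141, 0.0, 1.624]
force: [-0.8, 0.2, -2.6]
width: 51.5
grip_force: 63.2
```

>>> arm_command(deltas=[[50,0,0,0.007,0],[50,0,0,0,0]])

```text
time: 14.45
eef_pos: [472.7, 290.6, 88.9]
eef_rot: [3.141, -0.001, 1.625]
force: [-2.2, 0.9, 5.2]
width: 51.3
grip_force: 63.8
```

>>> arm_command(deltas=[[50,0,0,0.007,0],[50,0,0,0,0]])

```text
time: 14.65
eef_pos: [473.0, 291.4, 88.3]
eef_rot: [3.14, -0.003, 1.625]
force: [-5.9, 3.8, 14.2]
width: 50.9
grip_force: 64.8
```

>>> arm_command(deltas=[[50,-0.015,0,0,0],[50,-0.015,0,0,0],[50,0,0,0,0]])

```text
time: 14.95
eef_pos: [473.9, 282.8, 89.9]
eef_rot: [3.138, -0.004, 1.625]
force: [-8.1, 5.4, 24.1]
width: 51.2
grip_force: 65.8
```

```bash
cat > look.py <<'E'
import sys
from h import *
to([471,240,88])
c,im,dp=grab("scene"); cv2.imwrite(f"pics/{sys.argv[1]}.png",cv2.resize(im[150:320,330:530,::-1],None,fx=3,fy=3))
E
python3 look.py s4
```

```text
t 14.95 pos [473.9 282.8  89.9] yaw 1.625 twist share 0.0042 F [-8.09  5.38 24.09] M [ 1.364  2.707 -0.122] w 51.2 grip 65.8 j [ 0.3  -0.03 -0.27  1.33  0.    1.82]
tool-frame share total: [-0.142  -0.0173  0.0055]
```

View pics/s4.png

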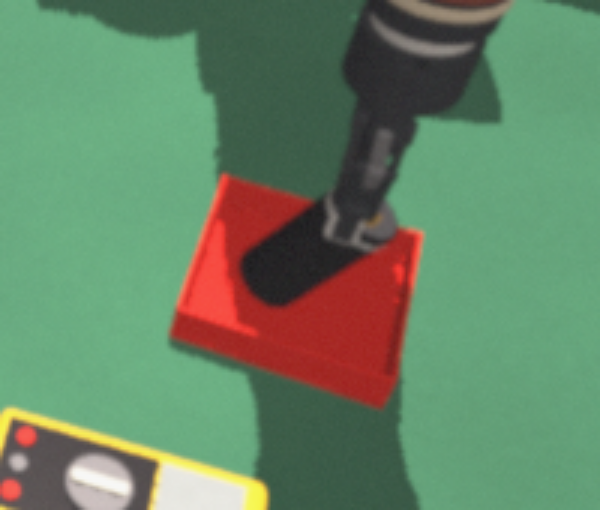

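>>> arm_command(deltas=[[50,-0.015,0,-0.002,0],[50,-0.015,0,0,0],[50,-0.01,0,0,0],[50,0,0,0,0]])

```text
time: 15.4
eef_pos: [474.9, 270.9, 91.2]
eef_rot: [3.137, -0.004, 1.625]
force: [-10.3, 3.8, 28.2]
width: 51.3
grip_force: 66.3
```

>>> arm_command(deltas=[[50,-0.015,0,0,0],[50,-0.015,0,0.001,0],[50,0,0,0,0]])

```text
time: 15.7
eef_pos: [476.7, 261.3, 91.1]
eef_rot: [3.135, -0.003, 1.625]
force: [-4.4, 1.8, 26.2]
width: 50.9
grip_force: 66.5
```

```bash
python3 look.py s5
```

```text
t 15.7 pos [476.7 261.3  91.1] yaw 1.625 twist share 0.0039 F [-4.39  1.77 26.22] M [ 0.736  1.495 -0.022] w 50.9 grip 66.5 j [ 0.26 -0.06 -0.3   1.33  0.    1.78]
tool-frame share total: [-0.0699 -0.0227  0.0098]
```

View pics/s5.png

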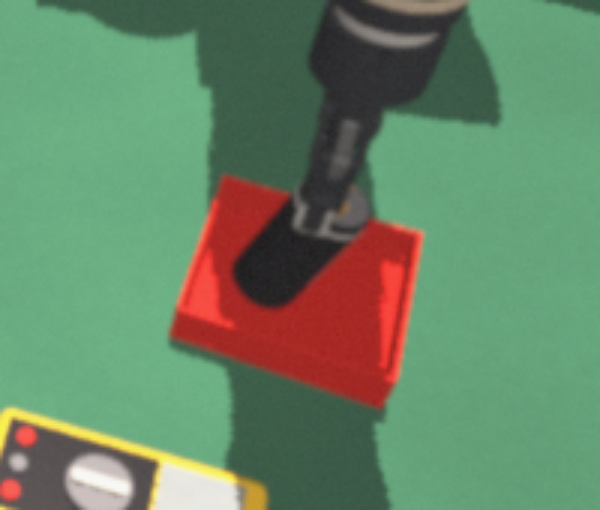

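>>> arm_command(deltas=[[50,-0.015,0,0.001,0],[50,-0.015,0,0.002,0],[50,0,0,0,0]])

```text
time: 16.05
eef_pos: [477.7, 251.8, 90.2]
eef_rot: [3.134, -0.002, 1.624]
force: [-3.3, -0.8, 25.7]
width: 51.4
grip_force: 65.6
```

>>> arm_command(deltas=[[50,-0.015,0,0.002,0],[50,-0.008,0,0.002,0],[50,0,0,0,0]])

```text
time: 16.35
eef_pos: [478.4, 244.7, 89.1]
eef_rot: [3.133, -0.001, 1.624]
force: [-1.9, -1.8, 26.0]
width: 51.2
grip_force: 65.4
```

```bash
python3 look.py s6; python3 - <<'E'
from h import *
for nm in ("scene","wrist"):
    c,im,dp=grab(nm); v,u=np.mgrid[0:420,0:560]; P=pts(c,np.c_[u.ravel(),v.ravel()],dp.ravel())
    q=P[(abs(P[:,0]-473)<60)&(abs(P[:,1]-250)<60)&(P[:,2]>108)&(P[:,2]<135)]
    h,e=np.histogram(q[:,2],np.arange(108,136,2)); print(nm,h,e[:3])
    A=np.c_[q[:,:2],np.ones(len(q))]; 
    m=np.ones(len(q),bool)
    hi=q[abs(q[:,2]-e[h.argmax()]-1)<6]
    for _ in range(4):
        cf=np.linalg.lstsq(np.c_[hi[:,:2],np.ones(len(hi))],hi[:,2],rcond=None)[0]; r=hi[:,2]-np.c_[hi[:,:2],np.ones(len(hi))]@cf; hi=hi[abs(r)<2.5]
    print("slopes deg",np.degrees(np.arctan(cf[:2])),len(hi),hi.mean(0))
E
```

```text
t 16.35 pos [478.4 244.7  89.1] yaw 1.624 twist share 0.0035 F [-1.86 -1.85 26.04] M [-0.065  0.697 -0.014] w 51.2 grip 65.4 j [ 0.23 -0.08 -0.32  1.33 -0.    1.75]
tool-frame share total: [-0.0142 -0.0254  0.0035]
scene [10 16 16 15 33 74 61 20  5  9 14 10  8] [108 110 112]
slopes deg [-1.68421346 -3.70308568] 151 [486.36328679 267.79431138 119.44086631]
wrist [ 106  206  171  232 1039 3484 4132 3722  679  923 1254  287  303] [108 110 112]
slopes deg [-1.19878544 -6.98794324] 12312 [477.94314514 261.57721331 120.89921888]
```

View pics/s6.png

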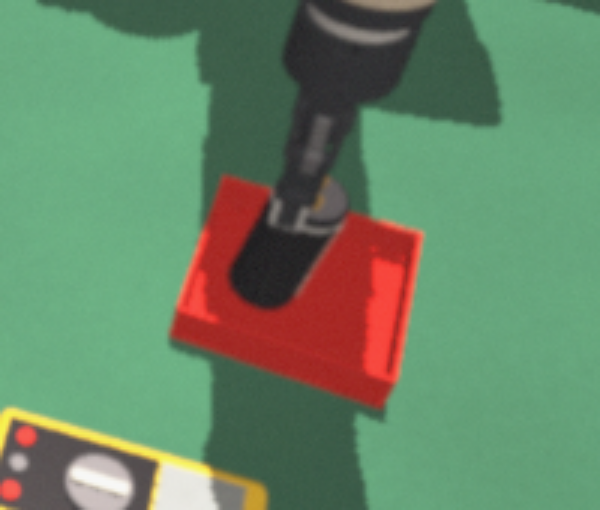

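>>> arm_command(deltas=[[50,-0.013,0,0.002,0],[50,-0.013,0,0.002,0],[50,0,0,0,0]])

```text
time: 16.8
eef_pos: [478.7, 236.6, 87.5]
eef_rot: [3.134, -0.001, 1.624]
force: [-1.6, -2.3, 24.0]
width: 51.3
grip_force: 65.0
```

```bash
cat > tilt.py <<'E'
from h import *
to(None)
for nm in ("wrist","scene"):
    c,im,dp=grab(nm); v,u=np.mgrid[0:420,0:560]; P=pts(c,np.c_[u.ravel(),v.ravel()],dp.ravel())
    hsv=cv2.cvtColor(im,cv2.COLOR_RGB2HSV).reshape(-1,3)
    q=P[(abs(P[:,0]-473)<60)&(abs(P[:,1]-245)<60)&(P[:,2]>108)&(P[:,2]<123.5)&(hsv[:,1]<50)&(hsv[:,2]>70)]
    cf=np.zeros(3)
    for k in range(8):
        A=np.c_[q[:,:2],np.ones(len(q))]; cf=np.linalg.lstsq(A,q[:,2],rcond=None)[0]; r=q[:,2]-A@cf; q=q[abs(r-np.median(r))<max(1.5,5-k)]
    print(nm,"slopes deg",np.degrees(np.arctan(cf[:2])).round(2),len(q),q.mean(0).round(1),cv2.minEnclosingCircle(q[:,:2].astype(np.float32)))
E
python3 tilt.py
```

```text
t 16.8 pos [478.7 236.6  87.5] yaw 1.624 twist share 0.0034 F [-1.57 -2.25 23.99] M [-0.087  0.345 -0.032] w 51.3 grip 65.0 j [ 0.21 -0.09 -0.33  1.32 -0.    1.73]
wrist slopes deg [-1.49 -2.59] 9268 [478.5 253.  120.3] ((479.84210205078125, 246.90371704101562), 33.346195220947266)
scene slopes deg [-1.65 -1.91] 94 [482.9 262.4 119.8] ((489.64556884765625, 250.87362670898438), 33.69306564331055)
```

>>> arm_command(deltas=[[50,-0.012,0,0.001,0],[50,0,0,0,0],[50,0,0,-0.006,0],[50,0,0,-0.006,0],[50,0,0,0,0],[50,0,0,0,0]])

```text
time: 17.5
eef_pos: [476.8, 233.1, 87.6]
eef_rot: [3.139, -0.0, 1.624]
force: [1.1, 0.8, 9.7]
width: 51.4
grip_force: 63.3
```

```bash
python3 tilt.py
```

```text
t 17.5 pos [476.8 233.1  87.6] yaw 1.624 twist share 0.0037 F [1.05 0.81 9.69] M [ 0.374 -0.552 -0.068] w 51.4 grip 63.3 j [ 0.21 -0.1  -0.33  1.33  0.    1.73]
wrist slopes deg [-1.68 -2.2 ] 9231 [476.7 249.6 120.3] ((477.3236389160156, 241.37489318847656), 34.31879806518555)
scene slopes deg [-1.64 -0.66] 90 [480.8 257.9 120. ] ((486.8623962402344, 246.42918395996094), 32.85940170288086)
```

>>> arm_command(deltas=[[53,0,0,-0.004,0],[55,0,0,0,0],[58,0,0,0,0],[65,0,0,0,0],[75,0,0,0,0],[85,0,0,0,0],[85,0,0,0,0],[85,0,0,0,0]])

```text
time: 18.4
eef_pos: [475.6, 232.8, 87.5]
eef_rot: [3.142, -0.0, 1.624]
force: [-0.0, 0.5, -0.3]
width: 84.7
grip_force: 0.0
```

```bash
python3 tilt.py
```

```text
t 18.4 pos [475.6 232.8  87.5] yaw 1.624 twist share 0.0038 F [-0.    0.5  -0.25] M [ 0.045 -0.014  0.009] w 84.7 grip 0.0 j [ 0.21 -0.1  -0.33  1.33  0.    1.73]
wrist slopes deg [-0.    0.06] 8508 [472.4 244.5 119.4] ((472.3807678222656, 242.28929138183594), 24.666988372802734)
scene slopes deg [-1.51 -2.01] 72 [474.2 249.5 119.8] ((489.4439697265625, 241.74700927734375), 39.15937042236328)
```

>>> arm_command(deltas=[[85,0,0,-0.04,0],[85,0,0,-0.1,0],[85,0,0,-0.12,0],[85,0,0,-0.12,0],[85,-0.1,0,-0.05,0],[85,-0.13,0,0,0],[85,-0.13,0,0,0],[85,0,0,0,0]])

```text
time: 19.3
eef_pos: [482.0, 121.5, 217.7]
eef_rot: [3.14, 0.001, 1.62]
force: [-0.7, 0.3, -0.5]
width: 85.2
grip_force: 0.0
```

```bash
python3 - <<'E'
from h import *
to(None)
c,im,dp=grab("top"); c2,im2,_=grab("scene"); cv2.imwrite("pics/end.png",np.hstack([im[120:300,100:380],im2[130:310,190:470]])[:,:,::-1])
E
```

```text
t 19.3 pos [482.  121.5 217.7] yaw 1.62 twist share 0.0013 F [-0.7   0.32 -0.51] M [-0.002 -0.017 -0.009] w 85.2 grip 0.0 j [-0.02 -0.21 -0.2   1.58 -0.    1.51]
```

View pics/end.png

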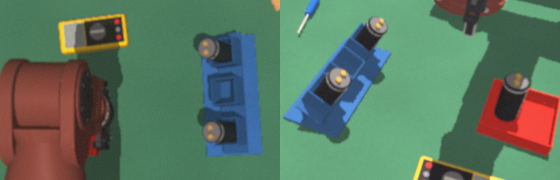

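The picture shows the can upright in the red tray (right panel, around 513,95). Both end cans are seated in the rack and the middle sleeve is empty.

```bash
python3 -c "
from bench import ctrl
print(ctrl.job_done())"
```

```text
the job is handed in; nothing more can be done
None
```

The dried-out capacitor was cap_b (about 1.9 N when lifted, against about 3.6 N for cap_c); it now stands upright in the red tray with cap_a (never lifted) and cap_c down in their own sleeves, and the job was handed in at about 19 s, with no verdict returned.

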